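# Charge the mill jar through the gated hopper

## Robot

A 6-joint arm with a two-finger parallel gripper is mounted at the origin on the work surface; the furniture and walls round the work are solid. World frame = base frame: x ahead of the robot, y to its left, z up, the work surface at z = 0. Lengths are in m, angles in rad, forces in N, time in s.
With the tool pointing down it reaches from about 0.25 to 0.775 m from the base axis. Payload 4 kg.
Tool frame: the origin (TCP) lies on the centre line of the jaws, within the pads' length; the fingertips stand 22 mm ahead of it and the grasp point (between the pads) lies 3 mm ahead of it; y points along the fingers, x is the direction in which the jaws open and shut, and the axes are right-handed (so a half turn about y gives the same grasp; the last joint's range is limited). The gripper opens to 85 mm and grips with 20 to 120 N. Pads are 22 mm wide; open, the fingers measure 114 mm over their backs; the gripper's body (76 mm by 85 mm) begins 54 mm behind the grasp point. The pads swing forward as they close: fully open they stand 13 mm farther back than shut.
Start: joints at [-0.103, 0.087, 1.371, -0, 1.684, -0.103], TCP at [0.55, -0, 0.253] pointing down, gripper open.
Joint ranges: [-3.1, 3.1], [-0.76, 2.03], [0.27, 2.55], [-1.08, 4.22], [0.17, 2.65], [-2.57, 2.57]. Speed limits (rad/s): [2.79, 2.79, 3.14, 3.14, 3.14, 3.14].

## Interface

Orientations are given as a unit quaternion [w, x, y, z].
In Python, from bench import * gives the robot as it stands.
- The arm moves only by the shell command python3 -m pendant 'ROWS'. ROWS is JSON, a list of rows, each a list of 7 numbers: the shift along the tool's x, y, z in cm, then the turn, a rotation vector about the tool's x, y, z in degrees, then the opening, from 0 (shut) to 1 (fully open). A call has 1 to 8 rows; each row is the pose to reach, as a shift and turn from the pose commanded when the call began, along the tool's axes at that moment; what a row does not reach only later rows make up. A row lasts 1/8 s, in which the tool goes at most 62.5 mm and 10.7 degrees, less where a joint would pass 70% of its speed; a pose out of reach is approached as far as the arm can. A call with a gripper value outside its range is refused whole. The fingers move at their own pace and stop on an object; the grip force is fixed at half the most. Time passes only in rows, so rows that repeat a pose let the fingers close. It gives the time, the measured TCP pose, the force and the opening at its end, in the units of the state.
- get_obs(): the state, without advancing time (a new reading comes with each control period).
- camera(name): name is "scene" or "side" or "wrist"; returns a dict with "img" (480x640x3 uint8, red, green, blue), "vertical_fov" (degrees; the focal length in pixels is half the picture's height over the tangent of half this angle, whatever the lens; pixels are square), "cx", "cy" (the principal point, pixels), "xyz" and "orientation" of the camera in the world; the wrist camera has in their place "hand_eye" (4x4, takes a point from camera to tool coordinates, whose origin is the TCP and whose axes are the tool frame's). Camera axes: x right, y down, z forward; pixel columns grow to the right and rows downward; lengths in m; the calibration is good to about 2 mm. A picture is of the moment at which its call begins: read the wrist's pose just before it. There is no depth.
- sign_off(): hands the job in, once; it reports no verdict.
Trained networks look in a picture, given as the dict that the camera call returned (one of the last four; its "shot" number tells which), for a name from the list of things; names that differ only in an ending like _2 or _b are one class to them, and where a whole thing is asked for, a point or a joint stands for the part that bears it (a point fixed in the world has none). Each returns a list of dicts, best first, with "p" (0 to 1); they miss things now and then, are a little off and sometimes report something else, mostly with a low value. They report only what shows in the picture. A call takes as long as a camera call.
- spot_in(picture, target): "location" ([column, row] in pixels, amid what is visible of it).
- cut_out(picture, target): "pixels" (480x640 bool, what is visible of it) and "location" ([column, row] in pixels, amid what is visible of it).
- spot_point(picture, target): "location" ([column, row] in pixels: a listed point, or the origin of a listed thing).
The state is a dict: "clock": time; "joint_positions": joint angles; "qd": joint speeds; "tau": joint torques, N m; "eef_pos": TCP position; "tool_rot": TCP orientation; "force": force on the tool from outside, world axes, zero at the start; "moment": the same for the moment, N m; "gripper_width": opening from 0.0 (shut) to 1.0 (fully open).
Only numpy, scipy, OpenCV 4.12 (cv2) and the standard library are available. Lean on these libraries where they do the work, as an engineer would, in place of code of your own. Each camera call takes 0.05 s, during which the arm holds its last target. There are 200 camera calls.

## Task

Use the scoop to carry the grinding balls from the tray into the hopper of the loading stand (at least three of the four; fingers off the balls), then set the scoop back upright in the tray. Tip the upright safety catch over until it lies flat, take the lever by its knob and pull it all the way towards you, so that the gate opens and the balls drop into the jar below. The lever springs shut, so finish while still gripping the knob and holding the lever fully open; leave the bottle, the tin and the beaker alone.

Things in the scene. Friction and masses are not known exactly. Their poses are not given: they have to be found in the camera images.
- rig: Fixed loading stand on a grey plate 140 x 275 x 8 mm. Origin on the bench under hopper and jar; at yaw 0 its x points away from the robot, y left. Round jar at the origin: inside 80 mm wide, floor 13 mm, rim 68 mm up. Above it a funnel hopper: mouth 108 mm inside, rim 175 mm up, outlet 62 mm wide, 91 mm up, shut by a round gate plate that is one piece with the lever. Column at y +82 mm, top 153 mm.
- hopper_mouth (a point): Centre of the hopper's round mouth, in the plane of its rim (175 mm above the bench).
- jar_floor (a point): Centre of the jar's inner floor, straight below the hopper's mouth.
- lever (a joint): Gate lever angle in rad: 0 shut, grows as the knob swings towards the robot, stop at 1.0. From about 0.8 on the outlet is clear. A spring shuts it: about 3 N at the knob when shut, 6 N at the stop. The standing catch blocks it at about 0.1.
- lever_knob (a point): Top centre of the lever's upright black knob (18 mm diameter, 47 mm tall, from 88 to 135 mm above the bench), which moves with the lever. The bar below it (14 mm wide, 78 to 88 mm up) leads to the pivot 120 mm away.
- lever_pivot (a point): Point on the lever's upright pivot axis, 83 mm up, 80 mm from the hopper's axis to the stand's -y. At lever 0 the knob is a further 120 mm to -y; pulled, it swings level round this axis, clockwise from above, to the stand's -x (after 1 rad: 101 mm to -x and 55 mm back to +y).
- catch (a joint): Safety catch angle in rad: near 0 standing upright and blocking the lever, 1.55 lying flat on its side, clear of the lever. It tips towards the stand's -y (away from the hopper); very light (under 0.5 N at its top); from about 0.4 on it falls over by itself, and it does not return.
- catch_top (a point): Middle of the upper edge of the safety catch: upright steel plate 46 mm wide (stand's x), 8 mm thick (stand's y), black rim 12 mm thick, close in front (robot side) of the lever bar, between hopper and knob. Upper edge 148 mm above the bench, hinge 98 mm below it, along the stand's x. At catch 0 it is at (-36, -140) mm in the stand's x, y.
- tray: Fixed white open tray 200 x 88 x 30 mm (outside), walls and floor 5 mm, inside 190 x 78 mm; origin under its centre, long side along its x. It lies to the right, pointing roughly sideways: the balls lie at its -x end (left, towards the loading stand), the scoop stands at its +x end (right).
- scoop: Loose steel scoop with upright black handle, 110 g. Origin on the underside below the handle. Handle 22 mm (x) by 14 mm (y), 32 to 112 mm above the underside. Flat pan 66 mm wide, floor 2 mm; its open mouth points to -x (to the balls), thin lip 83 mm from the origin; side walls 29 mm high; back wall at x +10 mm. Fits the tray with 6 mm to spare each side.
- ball1_center (a point): Centre of white ceramic grinding ball 1, 20 mm diameter, 16 g; the four are alike. Smooth; rolls off a slope steeper than about 6 degrees.
- ball2_center (a point): Centre of white ceramic grinding ball 2, 20 mm diameter, 16 g; the four are alike. Smooth; rolls off a slope steeper than about 6 degrees.
- ball3_center (a point): Centre of white ceramic grinding ball 3, 20 mm diameter, 16 g; the four are alike. Smooth; rolls off a slope steeper than about 6 degrees.
- ball4_center (a point): Centre of white ceramic grinding ball 4, 20 mm diameter, 16 g; the four are alike. Smooth; rolls off a slope steeper than about 6 degrees.
- dropper_bottle: Bystander: amber dropper bottle, 30 mm diameter, 92 mm tall; origin under its centre.
- pill_tin: Bystander: small round aluminium tin, 47 mm diameter, 21 mm tall; origin under its centre.
- beaker_tea: Bystander: small beaker with a light brown filling, 45 mm diameter, 57 mm tall; origin under its centre.

How it is judged:
On the way, in this order (a step that is already met when the one before it is completed fails the run):
1. at least three balls lie in the hopper, the gate shut and the catch still upright (((horizontal distance between each of ball1_center, ball2_center, ball3_center and hopper_mouth below 0.054 m and z of ball1_center in the frame of rig between 0.09 and 0.175 m and z of ball2_center in the frame of rig between 0.09 and 0.175 m and z of ball3_center in the frame of rig between 0.09 and 0.175 m) or (horizontal distance between each of ball1_center, ball2_center, ball4_center and hopper_mouth below 0.054 m and z of ball1_center in the frame of rig between 0.09 and 0.175 m and z of ball2_center in the frame of rig between 0.09 and 0.175 m and z of ball4_center in the frame of rig between 0.09 and 0.175 m) or (horizontal distance between each of ball1_center, ball3_center, ball4_center and hopper_mouth below 0.054 m and z of ball1_center in the frame of rig between 0.09 and 0.175 m and z of ball3_center in the frame of rig between 0.09 and 0.175 m and z of ball4_center in the frame of rig between 0.09 and 0.175 m) or (horizontal distance between each of ball2_center, ball3_center, ball4_center and hopper_mouth below 0.054 m and z of ball2_center in the frame of rig between 0.09 and 0.175 m and z of ball3_center in the frame of rig between 0.09 and 0.175 m and z of ball4_center in the frame of rig between 0.09 and 0.175 m)) and value of joint lever below 0.15 rad and value of joint catch below 0.5 rad), for 0.2 s.
2. the catch is tipped over flat while the lever is still shut (value of joint catch above 1.3 rad and value of joint lever below 0.15 rad), for 0.2 s.
3. the lever is pulled open with the fingers (value of joint lever above 0.8 rad and contact force between the fingers and rig above 1 N), for 0.2 s.
At the end, for the whole second after the job is handed in: At least three balls at rest in the jar; catch flat (over 1.3 rad); lever held open by the fingers (over 0.8 of 1.0 rad, over 1 N); scoop upright (within 0.3 rad) flat in the tray (underside within 15 mm of its floor, handle within 30 mm of its long centre line) (all of step 3 and ((horizontal distance between each of ball1_center, ball2_center, ball3_center and jar_floor below 0.042 m and z of ball1_center in the frame of rig between 0.01 and 0.072 m and linear speed of each of ball1, ball2, ball3 below 0.1 m/s and z of ball2_center in the frame of rig between 0.01 and 0.072 m and z of ball3_center in the frame of rig between 0.01 and 0.072 m) or (horizontal distance between each of ball1_center, ball2_center, ball4_center and jar_floor below 0.042 m and z of ball1_center in the frame of rig between 0.01 and 0.072 m and linear speed of each of ball1, ball2, ball4 below 0.1 m/s and z of ball2_center in the frame of rig between 0.01 and 0.072 m and z of ball4_center in the frame of rig between 0.01 and 0.072 m) or (horizontal distance between each of ball1_center, ball3_center, ball4_center and jar_floor below 0.042 m and z of ball1_center in the frame of rig between 0.01 and 0.072 m and linear speed of each of ball1, ball3, ball4 below 0.1 m/s and z of ball3_center in the frame of rig between 0.01 and 0.072 m and z of ball4_center in the frame of rig between 0.01 and 0.072 m) or (horizontal distance between each of ball2_center, ball3_center, ball4_center and jar_floor below 0.042 m and z of ball2_center in the frame of rig between 0.01 and 0.072 m and linear speed of each of ball2, ball3, ball4 below 0.1 m/s and z of ball3_center in the frame of rig between 0.01 and 0.072 m and z of ball4_center in the frame of rig between 0.01 and 0.072 m)) and value of joint catch above 1.3 rad and velocity of joint lever below 0.1 rad/s and x of scoop in the frame of tray between -0.03 and 0.1 m and y of scoop in the frame of tray between -0.03 and 0.03 m and z of scoop in the frame of tray below 0.02 m and angle between scoop's own z axis and vertical below 0.3 rad and linear speed of scoop below 0.05 m/s); the arm keeps its last pose, push and grip.
It fails at once if the fingers touch a ball (contact force between the fingers and ball1 above 0.3 N or contact force between the fingers and ball2 above 0.3 N or contact force between the fingers and ball3 above 0.3 N or contact force between the fingers and ball4 above 0.3 N).
It fails at once if the lever is forced open while the catch stands (value of joint lever above 0.3 rad and value of joint catch below 0.8 rad).
It fails at once if a bystander is pushed more than 30 mm or tipped (distance of any of dropper_bottle, pill_tin, beaker_tea from where it was at the start of the episode above 0.03 m or angle between any of dropper_bottle, pill_tin, beaker_tea's own z axis and vertical above 0.4 rad).
It also fails if it takes over 69 s, if anything falls off the work surface, if the arm or the gripper's body presses on something with over 40 N, if the wrist force passes 120 N, or if a joint passes its speed limit or range.

## Working session

There is one attempt and no reset: what is moved stays moved. The work goes in short steps, Python scripts to look and compute and a shell command to move; the robot and the scene stay as the last step left them, time stands still between calls to the robot, and variables do not carry over. Pictures are saved under pics/ and viewed, about 8 in all and at most 12, crops included, and the job is handed in when it is done.

```bash
ls; mkdir -p pics; cat > h.py <<'E'
from bench import *
import numpy as np, cv2, json
from scipy.spatial.transform import Rotation as R
def rq(q): return R.from_quat([q[1],q[2],q[3],q[0]])
def cam(name):
    o=get_obs(); c=camera(name)
    if 'hand_eye' in c:
        T=np.eye(4);T[:3,:3]=rq(o['tool_rot']).as_matrix();T[:3,3]=o['eef_pos'];M=T@np.array(c['hand_eye'])
        c['P'],c['R']=M[:3,3],M[:3,:3]
    else: c['P'],c['R']=np.array(c['xyz']),rq(c['orientation']).as_matrix()
    c['f']=240/np.tan(np.radians(c['vertical_fov'])/2)
    return c
def at(c,px,z):
    d=c['R']@np.array([(px[0]-c['cx'])/c['f'],(px[1]-c['cy'])/c['f'],1]); return c['P']+d*(z-c['P'][2])/d[2]
def proj(c,p):
    q=c['R'].T@(np.array(p)-c['P']); return q[:2]/q[2]*c['f']+[c['cx'],c['cy']]
def save(c,n): cv2.imwrite('pics/'+n+'.png',c['img'][:,:,::-1])
E
python3 - <<'E'
from h import *
np.set_printoptions(precision=4,suppress=True)
o=get_obs(); print(o['clock'],o['eef_pos'],o['tool_rot'],o['gripper_width'])
Z=dict(hopper_mouth=.175,jar_floor=.013,lever_knob=.135,lever_pivot=.083,catch_top=.148,tray=0,scoop=.005,ball1_center=.015,dropper_bottle=0,pill_tin=0,beaker_tea=0,rig=0)
for n in ('scene','side'):
    c=cam(n); save(c,n+'0'); print(n,c['P'],c['R'][:,2])
    for t,z in Z.items():
        for d in spot_point(c,t)[:4 if 'ball' in t else 1]:
            print(t,round(d['p'],2),np.round(d['location']),at(c,d['location'],z)[:2])
print(get_obs()['clock'])
E
```

```text
pics
0.0 [0.5495 0.0001 0.2521] [ 0.7072 -0.707   0.0008  0.0008] 1.0006445546479958
scene [ 0.3432 -0.4485  0.9487] [ 0.1561  0.4372 -0.8857]
hopper_mouth 0.74 [345. 183.] [0.5718 0.05  ]
jar_floor 0.83 [345. 223.] [0.5801 0.051 ]
lever_knob 0.75 [382. 277.] [ 0.5739 -0.1476]
lever_pivot 0.92 [357. 242.] [ 0.5687 -0.0377]
tray 0.73 [317. 345.] [ 0.427  -0.1937]
scoop 0.71 [333. 364.] [ 0.4445 -0.2425]
ball1_center 0.55 [285. 324.] [ 0.3782 -0.1363]
dropper_bottle 0.57 [271. 200.] [0.4381 0.1764]
pill_tin 0.59 [412. 355.] [ 0.6016 -0.2777]
beaker_tea 0.93 [274. 230.] [0.4217 0.0943]
rig 0.84 [341. 230.] [0.5684 0.0438]
side [ 0.4464 -0.8255  0.4967] [ 0.0575  0.9121 -0.4058]
hopper_mouth 0.77 [371. 208.] [0.576 0.051]
lever_knob 0.55 [374. 210.] [0.5943 0.1444]
lever_pivot 0.86 [375. 276.] [ 0.5749 -0.037 ]
catch_top 0.93 [367. 257.] [ 0.5506 -0.0974]
tray 0.9 [286. 375.] [ 0.4243 -0.189 ]
scoop 0.64 [306. 401.] [ 0.4535 -0.2529]
ball1_center 0.59 [258. 341.] [ 0.3796 -0.1208]
dropper_bottle 0.65 [300. 268.] [0.4484 0.1641]
pill_tin 0.6 [418. 416.] [ 0.602  -0.2837]
beaker_tea 0.74 [291. 285.] [0.429  0.0902]
rig 0.86 [368. 293.] [0.5781 0.0512]
1.3
```

View pics/scene0.png

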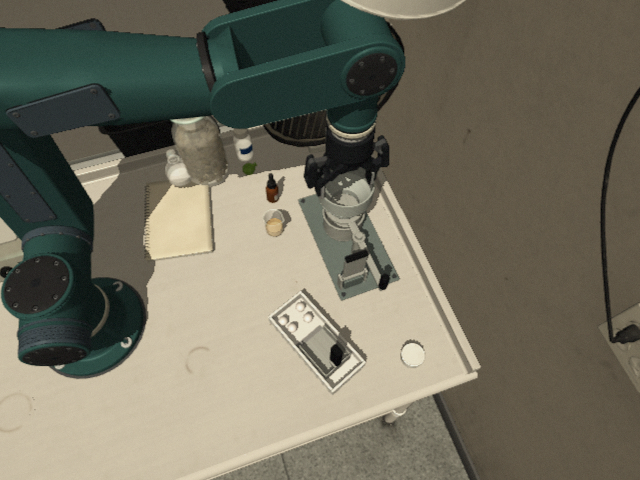

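View pics/side0.png

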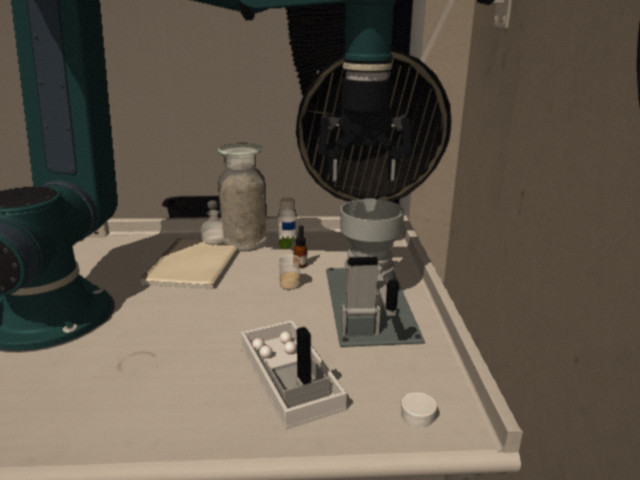

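The scene picture shows the stand with hopper at about (350,195), catch (355,262) and knob (384,278). In the tray, the balls are at about (295,313) and the scoop handle at (337,354). The side picture agrees with this. I'll move over the tray for a wrist view, with the jaws along the tray's long axis.

```bash
python3 -m pendant '[[-11,-4,-19,0,59,0,1],[-11,-4,-19,0,59,0,1],[-11,-4,-19,0,59,0,1],[-11,-4,-19,0,59,0,1],[-11,-4,-19,0,59,0,1],[-11,-4,-19,0,59,0,1],[-11,-4,-19,0,59,0,1],[-11,-4,-19,0,59,0,1]]'
cat > look.py <<'E'
from h import *
np.set_printoptions(precision=4,suppress=True)
import sys
c=cam('wrist'); save(c,sys.argv[1]); print('cam',c['P'],c['R'][:,2])
for kv in sys.argv[2:]:
    t,z=kv.split('=')
    for d in spot_point(c,t)[:4 if 'ball' in t else 1]: print(t,round(d['p'],2),np.round(d['location']),at(c,d['location'],float(z))[:2])
E
python3 look.py w1 tray=0 scoop=.005 ball1_center=.015
python3 - <<'E'
from h import *
c=cam('scene')
m=cut_out(c,'tray'); print(len(m), m[0]['p'] if m else 0)
for p in [(302,291),(270,318),(333,390),(365,362)]: print(at(c,p,.03)[:2])
save(c,'scene1')
cv2.imwrite('pics/combo.png',np.hstack([cv2.imread('pics/w1.png'),]))
E
```

```text
clock: 2.3
eef_pos: [0.44, -0.1899, 0.2933]
tool_rot: [0.616, -0.616, 0.348, -0.348]
force: [-0.2, -0.2, -0.2]
gripper_width: 0.999
cam [ 0.5073 -0.1507  0.4153] [-0.26   -0.1561 -0.9529]
scoop 0.77 [368. 208.] [ 0.4474 -0.2447]
ball1_center 0.85 [238. 210.] [ 0.3786 -0.1287]
1 0.69
[ 0.43222487 -0.08327271]
[ 0.35216267 -0.1181483 ]
[ 0.42492023 -0.29462199]
[ 0.50202186 -0.26513207]
```

View pics/w1.png

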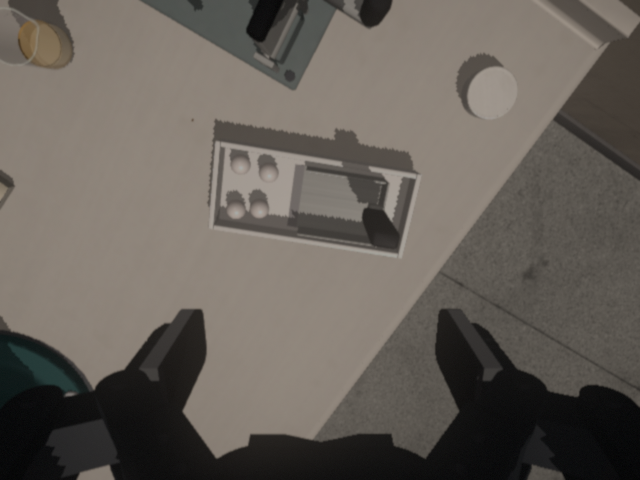

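```bash
python3 - <<'E'
from h import *
np.set_printoptions(precision=4,suppress=True)
c=cam('wrist')
P=np.array([at(c,p,.03)[:2] for p in [(217,142),(419,174),(403,256),(211,229)]]); print(P, P.mean(0))
L=(P[1]+P[2]-P[0]-P[3])/2; W=(P[0]+P[1]-P[2]-P[3])/2; print(np.linalg.norm(L),np.linalg.norm(W),np.degrees(np.arctan2(L[1],L[0])),np.degrees(np.arctan2(W[1],W[0])))
ang=np.arctan2(L[1],L[0]); print(np.degrees(ang))
ux=np.array([np.cos(ang),np.sin(ang)]);uy=np.array([-ux[1],ux[0]])
for d in spot_point(c,'ball1_center')[:4]: 
    v=at(c,d['location'],.015)[:2]-P.mean(0); print('ball tray',v@ux,v@uy,d['p'])
g=c['img'].max(2); 
m=cut_out(c,'ball1_center'); 
for d in m[:6]: v=at(c,d['location'],.015)[:2]-P.mean(0); print('ball cut',v@ux,v@uy,d['p'])
im=c['img'][100:280,190:440,::-1]; cv2.imwrite('pics/w1c.png',cv2.resize(im,None,fx=3.2,fy=3.2,interpolation=cv2.INTER_CUBIC))
s=spot_point(c,'scoop')[0]; v=at(c,s['location'],.005)[:2]-P.mean(0); print('scoop tray',v@ux,v@uy)
for x in (.04,.05,.06): print(x,proj(c,[*(P.mean(0)+ux*x),.117]),proj(c,[*(P.mean(0)+ux*x),.037]))
E
```

```text
[[ 0.4317 -0.0818]
 [ 0.5054 -0.2629]
 [ 0.4277 -0.2978]
 [ 0.3516 -0.1151]] [ 0.4291 -0.1894]
0.19668495102635067 0.08597105026246198 -67.60396368501642 23.37566624776828
-67.60396368501642
ball tray -0.07588009372180356 -0.020646295145389255 0.59
ball cut -0.07620547143862892 -0.01930590034590533 0.8
scoop tray 0.057919431006110245 -0.005411831093366665
0.04 [361.8894 233.8391] [353.8264 209.4354]
0.05 [374.4066 235.6711] [363.9005 210.9366]
0.06 [386.8881 237.4978] [373.9514 212.4342]
```

View pics/w1c.png

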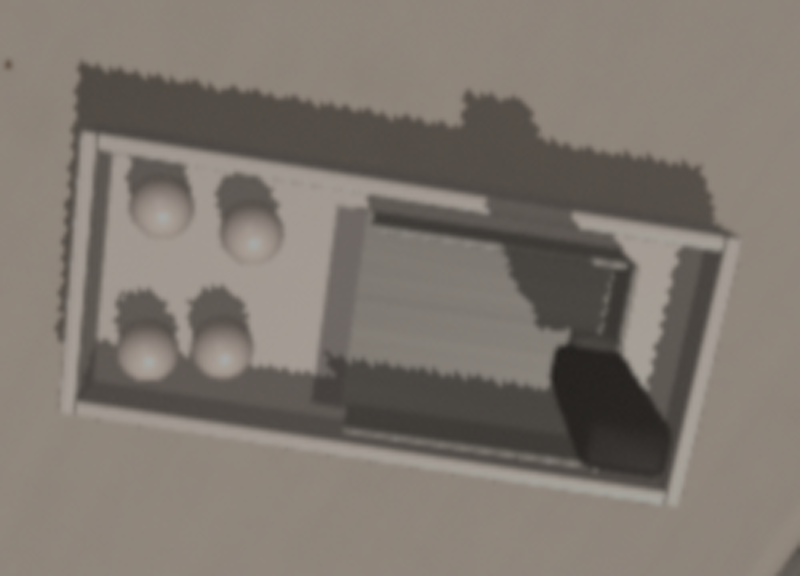

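The crop shows the handle top at about (387,239) and its base at (374,211), which fits the scoop at tray x = +60 mm, y ≈ 0. All four balls are at the left end, and the tray yaw is about -67.6°. Next I'll grasp the handle.

```bash
python3 -m pendant '[[5.3,4,-1.8,0,8.6,0,1],[5.3,8,-1.8,0,8.6,0,1],[5.3,13,-1.8,0,8.6,0,1],[5.3,17,-1.8,0,8.6,0,1],[5.3,20,-1.8,0,8.6,0,1],[5.3,20,-1.8,0,8.6,0,1]]'
python3 -m pendant '[[0,0,0,0,0,0,0],[0,0,0,0,0,0,0],[0,0,0,0,0,0,0],[0,0,0,0,0,0,0],[0,0,0,0,0,0,0],[0,0,0,0,0,0,0]]'
python3 look.py w2 scoop=.005 ball1_center=.015
```

```text
clock: 3.55
eef_pos: [0.4501, -0.2435, 0.0904]
tool_rot: [0.588, -0.588, 0.396, -0.391]
force: [-1.2, 0.4, 0.3]
gripper_width: 1.0
clock: 4.3
eef_pos: [0.4523, -0.2446, 0.0945]
tool_rot: [0.588, -0.587, 0.393, -0.394]
force: [-0.8, 1.2, 6.0]
gripper_width: 0.249
cam [ 0.5247 -0.2159  0.2166] [-0.2797 -0.1151 -0.9532]
scoop 0.91 [317. 260.] [ 0.4486 -0.2451]
ball1_center 0.97 [ 72. 302.] [ 0.3765 -0.1264]
```

View pics/w2.png

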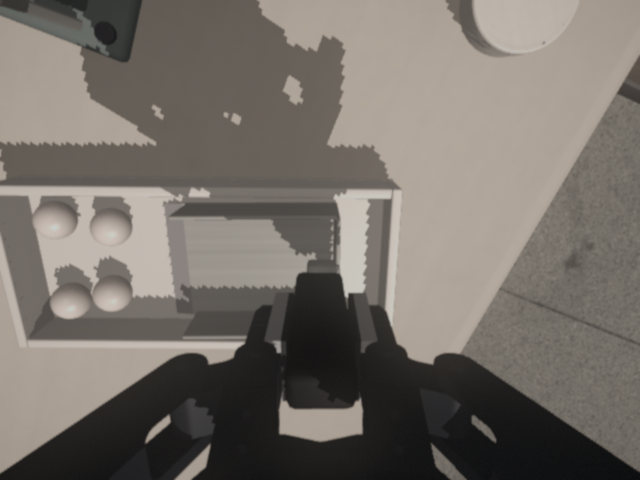

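```bash
python3 -m pendant '[[-0.8,0,0,0,0,0,0],[-1.7,0,0,0,0,0,0],[-2.6,0,0,0,0,0,0],[-3.5,0,0,0,0,0,0],[-4.4,0,0,0,0,0,0],[-5.3,0,0,0,0,0,0],[-6.1,0,0,0,0,0,0],[-6.7,0,0,0,0,0,0]]'
python3 look.py w3 scoop=.005 ball1_center=.017
```

```text
clock: 5.45
eef_pos: [0.4272, -0.1836, 0.0945]
tool_rot: [-0.587, 0.588, -0.391, 0.395]
force: [-0.1, -4.3, 11.5]
gripper_width: 0.249
cam [ 0.4994 -0.1543  0.2166] [-0.2777 -0.1189 -0.9533]
scoop 0.74 [318. 261.] [ 0.4234 -0.1851]
ball1_center 0.64 [175. 308.] [ 0.3719 -0.1204]
```

View pics/w3.png

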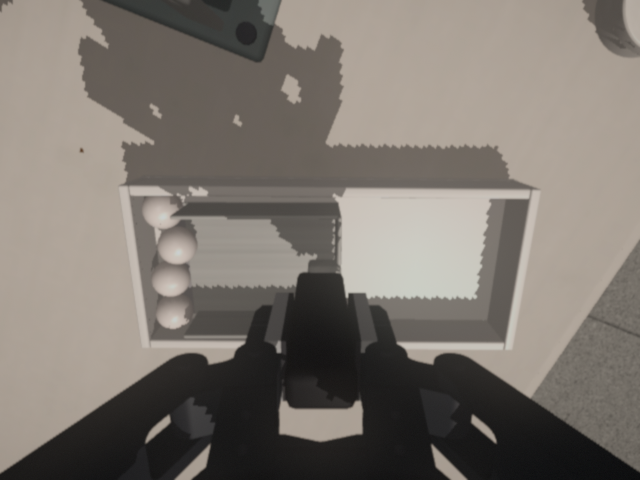

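All four balls are lined up at the lip against the end wall, at about x=172 and y=210 to 313. I'll push on and wiggle slightly.

```bash
python3 -m pendant '[[-0.3,0,0,0,0,0,0],[-0.6,0,0.2,0,0,0,0],[-0.8,0,0.3,0,0,0,0],[-0.9,0,0,0,0,0,0],[-0.9,0,-0.3,0,0,0,0],[-0.9,0,0,0,0,0,0]]'
python3 look.py w4 scoop=.005 ball1_center=.017
```

```text
clock: 6.35
eef_pos: [0.4256, -0.1807, 0.0966]
tool_rot: [-0.584, 0.59, -0.388, 0.399]
force: [1.9, -17.6, 5.6]
gripper_width: 0.244
cam [ 0.4972 -0.1502  0.2186] [-0.2728 -0.13   -0.9532]
ball1_center 0.69 [181. 307.] [ 0.3717 -0.1212]
ball1_center 0.18 [639.   5.] [ 0.5957 -0.2699]
```

View pics/w4.png

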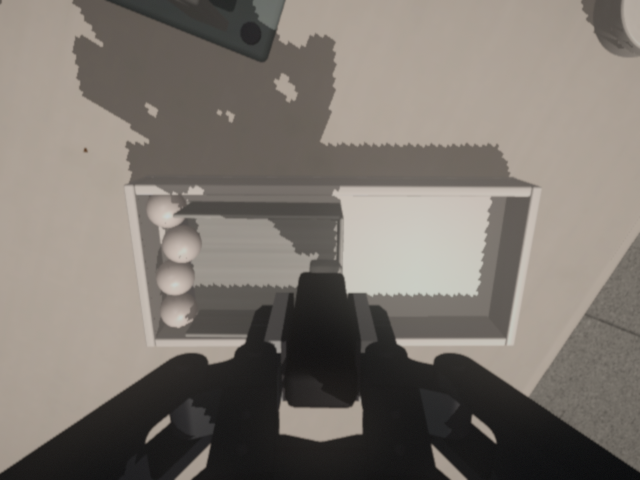

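The scoop has stalled at 17 N: the ball at (165,211) is wedged in front of the side wall, and the others sit just on the lip. I'll tilt the mouth up in place so those roll into the pan, then look.

```bash
python3 -m pendant '[[0.4,-0.1,0,0,0,0,0],[1.1,-0.2,0.1,0,0,4,0],[1.7,-0.2,0.1,0,0,8,0],[2.35,-0.3,0.1,0,0,12,0],[2.35,-0.3,0.1,0,0,12,0],[2.35,-0.3,0.1,0,0,12,0],[2.35,-0.3,0.1,0,0,12,0]]'
python3 look.py w5 ball1_center=.017
```

```text
clock: 7.38
eef_pos: [0.4323, -0.1947, 0.096]
tool_rot: [0.626, -0.543, 0.453, -0.329]
force: [1.1, -1.1, -1.7]
gripper_width: 0.25
cam [ 0.5145 -0.1892  0.2152] [-0.3571  0.0682 -0.9316]
ball1_center 0.93 [178. 308.] [ 0.3547 -0.1112]
```

View pics/w5.png

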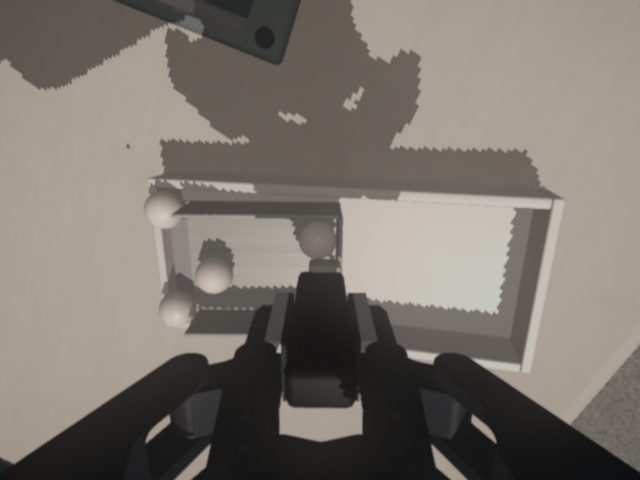

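Two balls have rolled in, one at (316,240) and one at (214,275). The other two are held at the corners, at (163,208) and (177,308). I'll let the inner ones settle, back off, shift 4 mm to the upper side, level, push in and tilt again.

```bash
python3 -m pendant '[[0,0,0,0,0,0,0],[0,0,0,0,0,0,0],[0.98,-0.21,0.2,0,0,0,0],[0.98,-0.21,0.4,0,0,0,0],[0.1,0.1,0.4,0,0,-6,0],[-0.87,0.49,0.4,0,0,-12,0],[-1.4,0.6,0.4,0,0,-12,0],[-1.9,0.72,0.4,0,0,-12,0]]'
python3 -m pendant '[[0,0,0,0,0,0,0],[0.65,-0.1,0,0,0,4,0],[1.3,-0.2,0,0,0,8,0],[1.95,-0.3,0,0,0,12,0],[1.95,-0.3,0,0,0,12,0],[1.95,-0.3,0,0,0,12,0],[1.95,-0.3,0,0,0,12,0]]'
python3 look.py w6 ball1_center=.017
```

```text
clock: 8.48
eef_pos: [0.4302, -0.1768, 0.095]
tool_rot: [-0.588, 0.588, -0.392, 0.395]
force: [2.5, -4.2, 5.9]
gripper_width: 0.246
clock: 9.35
eef_pos: [0.4358, -0.1929, 0.0959]
tool_rot: [0.626, -0.543, 0.453, -0.329]
force: [0.3, -0.2, -2.5]
gripper_width: 0.251
cam [ 0.5181 -0.1874  0.2152] [-0.3571  0.0685 -0.9316]
ball1_center 0.87 [265. 299.] [ 0.3917 -0.1578]
ball1_center 0.53 [342. 257.] [ 0.4362 -0.1879]
```

View pics/w6.png

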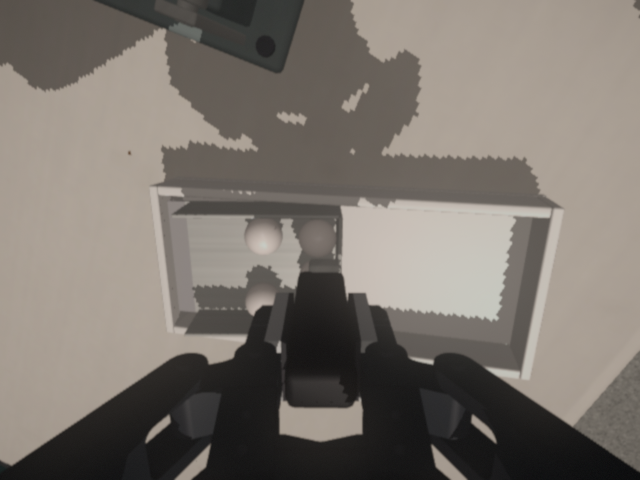

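All the visible balls, at (263,237), (318,238) and (265,298), are inside the pan and none is left in the tray, so the fourth is probably behind the handle. Next I'll work out the lift, carry and dump offsets.

```bash
cat > plan.py <<'E'
from h import *
np.set_printoptions(precision=2,suppress=True)
def rel(targets):
    "targets: (pos, pitch a) -> cm shifts and rot in present tool axes"
    o=get_obs(); T=rq(o['tool_rot']); p0=np.array(o['eef_pos']); 
    for p,Rt in targets: print(T.inv().apply(np.array(p)-p0)*100, np.degrees((T.inv()*Rt).as_rotvec()))
th=np.radians(-67.6); ux=np.array([np.cos(th),np.sin(th),0]);uy=np.array([-ux[1],ux[0],0]);dn=np.array([0,0,-1.])
def rot(a):
    a=np.radians(a); return R.from_matrix(np.c_[ux*np.cos(a)+dn*np.sin(a),dn*np.cos(a)-ux*np.sin(a),uy])
def tcp_for_lip(lip,a):
    r=rot(a).as_matrix(); return np.array(lip)-.0895*r[:,1]+.083*r[:,0]
E
python3 - <<'E'
from plan import *
H=np.array([.574,.05,0])
lip=H+.02*ux
o=get_obs();p=np.array(o['eef_pos'])
print('lift+carry (from now)'); rel([(p+[0,0,.19],rot(12)),(tcp_for_lip(lip+[0,0,.215],12),rot(12))])
print([np.round(tcp_for_lip(lip+[0,0,.2],a),3) for a in (12,0,-10,-20,-35)])
E
```

```text
lift+carry (from now)
[ -3.95 -18.58  -0.  ] [ 0.01  0.04 -0.  ]
[ -9.04 -17.41  22.02] [ 0.01  0.04 -0.  ]
[array([ 0.62, -0.06,  0.27]), array([ 0.61, -0.04,  0.29]), array([ 0.61, -0.03,  0.3 ]), array([ 0.6 , -0.01,  0.31]), array([0.59, 0.02, 0.32])]
```

```bash
python3 -m pendant '[[-0.1,-0.5,0,0,0,0,0],[-0.4,-1.8,0,0,0,0,0],[-1,-4.5,0,0,0,0,0],[-1.7,-8,0,0,0,0,0],[-2.5,-12,0,0,0,0,0],[-3.3,-15.5,0,0,0,0,0],[-3.8,-17.8,0.3,0,0,0,0],[-4,-18.6,1,0,0,0,0]]'
python3 -m pendant '[[-0.3,0,1,0,0,0,0],[-0.9,0.1,3,0,0,0,0],[-1.6,0.3,6,0,0,0,0],[-2.3,0.5,9.5,0,0,0,0],[-3,0.7,13,0,0,0,0],[-3.7,0.9,16.5,0,0,0,0],[-4.4,1,19,0,0,0,0],[-4.8,1.1,20.5,0,0,0,0]]'
python3 - <<'E'
from plan import *
c=cam('wrist'); save(c,'w7'); c2=cam('scene'); save(c2,'s7')
for n in ('ball1_center','hopper_mouth'): 
  print(n,[(round(d['p'],2),np.round(d['location'])) for d in spot_point(c,n)[:6]],[(round(d['p'],2),np.round(d['location']), at(c2,d['location'],.175)) for d in spot_point(c2,n)[:6]])
H=np.array([.574,.05,0]); lip=H+.02*ux
rel([(tcp_for_lip(lip+[0,0,.2],a),rot(a)) for a in (12,0,-10,-20,-28,-35)])
cv2.imwrite('pics/combo7.png',np.hstack([cv2.resize(c['img'],(400,300)),cv2.resize(c2['img'][100:400,200:500],(400,300))[:, :]])[:,:,::-1])
E
```

```text
clock: 10.45
eef_pos: [0.4459, -0.1897, 0.2895]
tool_rot: [0.626, -0.543, 0.451, -0.332]
force: [0.4, 0.1, -1.8]
gripper_width: 0.247
clock: 11.45
eef_pos: [0.6167, -0.0643, 0.2834]
tool_rot: [0.625, -0.544, 0.454, -0.328]
force: [-0.2, -0.1, -2.2]
gripper_width: 0.246
ball1_center [] [(0.39, array([376., 219.]), array([ 0.6 , -0.05,  0.17]))]
hopper_mouth [(0.71, array([171., 220.]))] [(0.59, array([344., 184.]), array([0.57, 0.05, 0.18]))]
[-0.04  1.59  0.6 ] [ 0.02 -0.06  0.01]
[-2.09  0.06  0.6 ] [  0.02  -0.06 -11.99]
[-4.   -0.87  0.59] [  0.03  -0.06 -21.99]
[-6.05 -1.45  0.59] [  0.04  -0.06 -31.99]
[-7.74 -1.65  0.59] [  0.04  -0.05 -39.99]
[-9.23 -1.64  0.59] [  0.04  -0.05 -46.99]
```

View pics/combo7.png

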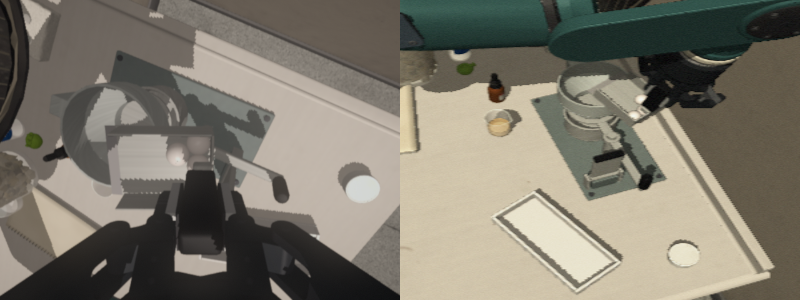

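The tray is empty and the balls sit at the back of the pan, with the lip over the hopper. I'll dump now.

```bash
python3 -m pendant '[[0,0.8,0.6,0,0,0,0],[-1,0.8,0.6,0,0,-6,0],[-2.1,0.1,0.6,0,0,-12,0],[-4,-0.9,0.6,0,0,-22,0],[-6,-1.4,0.6,0,0,-32,0],[-7.7,-1.6,0.6,0,0,-40,0],[-9.2,-1.6,0.6,0,0,-47,0],[-9.2,-1.6,0.6,0,0,-47,0]]'
python3 -m pendant '[[0,0,0,0,0,0,0],[0,0,0,0,0,0,0],[0,0,0,0,0,0,0],[0,0,0,0,0,0,0],[0,0,0,0,0,-6,0],[0,0,0,0,0,0,0]]'
python3 - <<'E'
from plan import *
c=cam('wrist'); save(c,'w8'); c2=cam('scene'); save(c2,'s8'); c3=cam('side')
for k in (c,c2,c3): print([(round(d['p'],2),np.round(d['location']),at(k,d['location'],.12)) for d in spot_point(k,'ball1_center')[:6]])
cv2.imwrite('pics/combo8.png',np.hstack([cv2.resize(c['img'],(400,300)),cv2.resize(c2['img'][120:270,250:450],(400,300))[:, :]])[:,:,::-1])
E
```

```text
clock: 12.75
eef_pos: [0.5875, 0.0191, 0.319]
tool_rot: [-0.443, 0.68, -0.198, 0.55]
force: [-0.1, -0.6, -1.5]
gripper_width: 0.245
clock: 13.5
eef_pos: [0.5874, 0.0184, 0.3166]
tool_rot: [-0.443, 0.681, -0.199, 0.548]
force: [-0.3, -0.5, -1.4]
gripper_width: 0.244
[(0.81, array([104., 240.]), array([0.56, 0.05, 0.12]))]
[(0.25, array([312., 344.]), array([ 0.41, -0.22,  0.12]))]
[]
```

View pics/combo8.png

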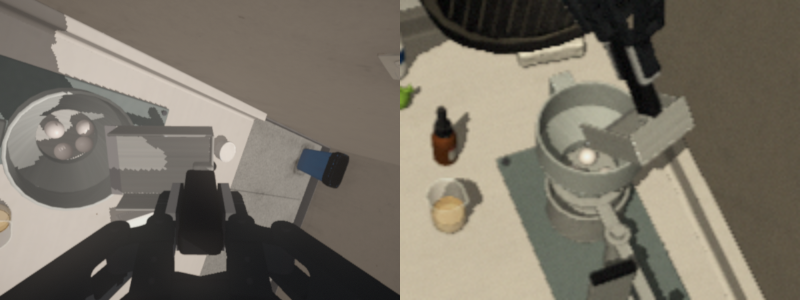

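All four balls are in the hopper, visible in the wrist half at about (68,137). Next the scoop goes back to the tray.

```bash
python3 - <<'E'
from plan import *
p=np.array([.4475,-.2303,0])
rel([(np.array([.60,-.01,.33]),rot(-18)),(np.array([.60,-.05,.31]),rot(0)),(np.array([.52,-.14,.29]),rot(0)),(p+[0,0,.22],rot(0)),(p+[0,0,.13],rot(0))])
E
```

```text
[2.91 0.87 0.05] [ 0.01 -0.02 17.05]
[ 4.79  4.63 -1.47] [ 0.01 -0.02 35.05]
[  7.96   9.3  -12.3 ] [ 0.01 -0.02 35.05]
[  8.51  18.24 -22.44] [ 0.01 -0.02 35.05]
[  3.35  25.61 -22.44] [ 0.01 -0.02 35.05]
```

```bash
python3 -m pendant '[[1.5,0.4,0,0,0,8,0],[2.9,0.9,0,0,0,17,0],[4,3,-0.8,0,0,26,0],[4.8,4.6,-1.5,0,0,35,0],[6.5,7,-7,0,0,35,0],[8,9.3,-12.3,0,0,35,0],[8.3,14,-17.5,0,0,35,0],[8.5,18.2,-22.4,0,0,35,0]]'
python3 -m pendant '[[0,0,0,0,0,0,0],[0,3,0,0,0,0,0],[0,6,0,0,0,0,0],[0,9,0,0,0,0,0],[0,9,0,0,0,0,0]]'
python3 - <<'E'
from plan import *
o=get_obs();print(o['eef_pos'])
rel([([.4475,-.2303,.096],rot(0))])
c=cam('wrist');save(c,'w9')
print([(d['p'],d['location'],at(c,d['location'],.037)) for d in spot_point(c,'scoop')[:1]])
E
```

```text
clock: 14.8
eef_pos: [0.4519, -0.2247, 0.2244]
tool_rot: [-0.587, 0.588, -0.393, 0.394]
force: [-0.4, 0.1, -2.2]
gripper_width: 0.248
clock: 15.42
eef_pos: [0.4524, -0.2217, 0.1331]
tool_rot: [-0.588, 0.588, -0.395, 0.391]
force: [-0.5, -0.2, -0.6]
gripper_width: 0.249
[ 0.45 -0.22  0.13]
[ 0.62  3.71 -0.77] [ 0.18  0.08 -0.23]
[(0.97, [319.2, 259.2], array([ 0.45, -0.22,  0.04]))]
```

```bash
python3 -m pendant '[[0.6,0,-0.8,0,0,0,0],[0.6,0,-0.8,0,0,0,0],[0.6,0,-0.8,0,0,0,0]]'; python3 -c "
from plan import *
rel([([.4475,-.2303,.096],rot(0))])"
```

```text
clock: 15.9
eef_pos: [0.4483, -0.2323, 0.136]
tool_rot: [0.588, -0.587, 0.393, -0.394]
force: [0.5, -0.1, -1.5]
gripper_width: 0.25
[-0.22  4.   -0.  ] [-0.06 -0.03  0.07]
```

Laterally on target; lowering and releasing.

```bash
python3 -m pendant '[[0,1.5,0,0,0,0,0],[0,2.8,0,0,0,0,0],[0,3.6,0,0,0,0,0],[0,4,0,0,0,0,0],[0,4,0,0,0,0,0]]'
python3 -m pendant '[[0,0,0,0,0,0,0.45],[0,0,0,0,0,0,0.7],[0,0,0,0,0,0,0.7],[0,-4,0,0,0,0,0.7],[0,-9,0,0,0,0,0.7],[0,-14,0,0,0,0,0.7],[0,-17,0,0,0,0,0.7],[0,-17,0,0,0,0,0.7]]'
python3 - <<'E'
from plan import *
np.set_printoptions(precision=4,suppress=True)
c=cam('wrist'); save(c,'w10'); c2=cam('scene'); c3=cam('side'); save(c2,'s10');save(c3,'d10')
for k,n in ((c,'w'),(c2,'s'),(c3,'d')):
  for t,z in dict(scoop=.005,tray=0,hopper_mouth=.175,lever_knob=.135,lever_pivot=.083,catch_top=.148,pill_tin=0).items():
    for d in spot_point(k,t)[:1]: print(n,t,round(d['p'],2),np.round(d['location']),at(k,d['location'],z)[:2])
  if n=='w': m=cut_out(k,'scoop'); m and cv2.imwrite('pics/m.png',m[0]['pixels']*255)
E
```

```text
clock: 16.52
eef_pos: [0.4482, -0.2319, 0.0951]
tool_rot: [0.588, -0.588, 0.393, -0.393]
force: [0.3, 0.0, -1.0]
gripper_width: 0.252
clock: 17.52
eef_pos: [0.4492, -0.2326, 0.2688]
tool_rot: [0.588, -0.588, 0.391, -0.396]
force: [-0.2, -0.8, -0.5]
gripper_width: 0.702
w scoop 0.78 [318. 199.] [ 0.4447 -0.2349]
s scoop 0.8 [329. 359.] [ 0.4402 -0.2314]
s tray 0.93 [317. 346.] [ 0.4256 -0.1966]
s lever_knob 0.75 [384. 277.] [ 0.5767 -0.1481]
s pill_tin 0.73 [410. 355.] [ 0.5998 -0.2758]
d scoop 0.96 [301. 396.] [ 0.4459 -0.2423]
d hopper_mouth 0.56 [370. 210.] [0.5728 0.0388]
d lever_knob 0.86 [392. 281.] [ 0.5818 -0.1523]
d lever_pivot 0.59 [377. 278.] [ 0.5766 -0.0447]
d catch_top 0.95 [365. 257.] [ 0.5484 -0.0973]
d pill_tin 0.81 [420. 415.] [ 0.6059 -0.2816][ WARN:0@4.258] global loadsave.cpp:1063 imwrite_ Unsupported depth image for selected encoder is fallbacked to CV_8U.
```

The scoop is back in the tray, measured at about (0.445,-0.235) against the planned (0.448,-0.231). Next is a wrist look over the catch and knob with the jaws turned to yaw 0.

```bash
python3 -m pendant '[[-2,-2,3,0,-10,0,0],[-4,-2,6,0,-20,0,0],[-6,-2,9,0,-30,0,0],[-8,-2,12,0,-40,0,0],[-9.2,-2,14.6,0,-50,0,0],[-9.2,-2,14.6,0,-60,0,0],[-9.2,-2,14.6,0,-67.6,0,0],[-9.2,-2,14.6,0,-67.6,0,0]]'
python3 look.py w11 lever_knob=.135 lever_pivot=.083 catch_top=.148 hopper_mouth=.175 rig=0
python3 - <<'E'
from plan import *
c=cam('wrist')
A=np.zeros((480,640,3),np.uint8)
# predicted layout for rig at (.575,.05), yaw 0
im=c['img'][:,:,::-1].copy()
for n,p in dict(knob=(.575,-.15,.135),piv=(.575,-.03,.083),c1=(.516,-.09,.148),c2=(.562,-.09,.148),mouth=(.575,.05,.175)).items():
    q=tuple(int(v) for v in proj(c,p)); cv2.drawMarker(im,q,(0,0,255),0,14,1); print(n,q)
cv2.imwrite('pics/w11o.png',im)
E
```

```text
clock: 19.77
eef_pos: [0.548, -0.0911, 0.2851]
tool_rot: [0.707, -0.707, 0.001, -0.0]
force: [0.4, 0.0, 0.8]
gripper_width: -0.007
cam [ 0.5489 -0.0142  0.407 ] [-0.0005 -0.3028 -0.953 ]
lever_knob 0.85 [364. 297.] [ 0.5815 -0.1486]
lever_pivot 0.81 [360. 127.] [ 0.5795 -0.0271]
catch_top 0.9 [312. 232.] [ 0.5432 -0.0937]
rig 0.75 [349.  35.] [0.5757 0.0519]
knob (355, 298)
piv (353, 130)
c1 (272, 226)
c2 (339, 226)
mouth (372, -23)
```

View pics/w11o.png

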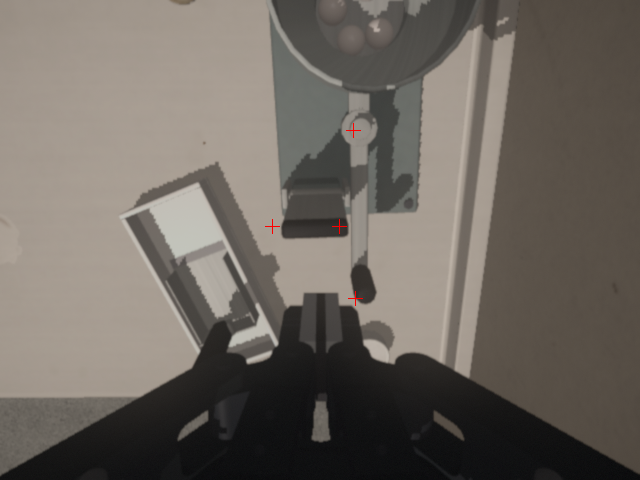

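The wrist view shows the knob top at (365,295), the pivot at (360,127) and the catch edge centred at (315,229). The stand is therefore about 5 mm further in +x than assumed. The scoop stands upright in the tray. I'll tip the catch with closed fingers.

```bash
python3 -m pendant '[[-0.6,0,3.6,0,0,0,0],[-0.6,5,3.6,0,0,0,0],[-0.6,10,3.6,0,0,0,0],[-0.6,14,3.6,0,0,0,0],[-0.6,14.5,3.6,0,0,0,0]]'
python3 -m pendant '[[0,0,-1.2,0,0,0,0],[0,0,-2.4,0,0,0,0],[0,0,-3.6,0,0,0,0],[0,0,-4.6,0,0,0,0],[0,0,-5.6,0,0,0,0],[0,0,-6.6,0,0,0,0],[0,0,-6.6,0,0,0,0]]'
python3 -m pendant '[[0,-5,-6,0,0,0,0.3],[0,-10,-5,0,0,0,0.5],[0,-14,-3.6,0,0,0,0.7],[0,-14,-3.6,0,0,0,0.7],[0,-14,-3.6,0,0,0,0.7]]'
python3 look.py w12 lever_knob=.135 lever_pivot=.083 catch_top=.05
python3 - <<'E'
from plan import *
c=cam('wrist');d=cut_out(c,'catch_top')
for k in d[:2]:
    ys,xs=np.where(k['pixels']); print(k['p'],xs.min(),xs.max(),ys.min(),ys.max(),len(xs))
E
```

```text
clock: 20.75
eef_pos: [0.5397, -0.0547, 0.1365]
tool_rot: [0.708, -0.707, 0.003, 0.003]
force: [0.3, -1.2, -0.6]
gripper_width: -0.003
clock: 21.62
eef_pos: [0.5419, -0.1219, 0.1401]
tool_rot: [0.707, -0.707, 0.0, -0.0]
force: [-0.2, 0.6, 0.0]
gripper_width: 0.0
clock: 22.25
eef_pos: [0.5418, -0.1568, 0.2794]
tool_rot: [0.707, -0.707, 0.0, 0.001]
force: [-0.2, 0.3, -0.1]
gripper_width: 0.699
cam [ 0.5426 -0.08    0.4014] [-0.0006 -0.3024 -0.9532]
lever_knob 0.77 [380. 215.] [ 0.5837 -0.149 ]
lever_pivot 0.88 [373.  35.] [ 0.5801 -0.0282]
catch_top 0.66 [326. 232.] [ 0.5471 -0.1877]
0.95 297 352 112 234 6424
```

The catch lies flat: its top reads (0.547,-0.188), against (0.545,-0.190) predicted. Next is gripping the knob at (0.582,-0.149).

```bash
python3 -m pendant '[[4,0,0.8,0,0,0,0.7],[4,5,0.8,0,0,0,0.7],[4,10,0.8,0,0,0,0.7],[4,14,0.8,0,0,0,0.7],[4,16.1,0.8,0,0,0,0.7],[4,16.1,0.8,0,0,0,0.7]]'
python3 -m pendant '[[0,0,0,0,0,0,0],[0,0,0,0,0,0,0],[0,0,0,0,0,0,0],[0,0,0,0,0,0,0],[0,0,0,0,0,0,0]]'
python3 - <<'E'
import sys; sys.argv=['x']
from h import *
o=get_obs(); p=np.array(o['eef_pos']); k=p[:2]; pv=np.array([.5798,-.0285]); r=k-pv; print(p,np.linalg.norm(r),np.degrees(np.arctan2(r[1],r[0])))
T=rq(o['tool_rot'])
for i,a in enumerate(np.linspace(0,-1.0,10)[1:]):
    v=pv+R.from_euler('z',a).as_matrix()[:2,:2]@r-k
    print(np.round(T.inv().apply([v[0],v[1],0])*100,2), round(-np.degrees(a),1))
E
```

```text
clock: 23.3
eef_pos: [0.5803, -0.1486, 0.116]
tool_rot: [0.708, -0.706, 0.002, 0.002]
force: [0.4, 0.6, -0.0]
gripper_width: 0.7
clock: 23.92
eef_pos: [0.582, -0.1496, 0.1213]
tool_rot: [-0.707, 0.708, 0.0, 0.0]
force: [-3.8, -0.9, 5.2]
gripper_width: 0.191
[ 0.58196193 -0.14959822  0.12132744] 0.12111751416538968 -88.97722543204152
[-1.34 -0.    0.05] 6.4
[-2.67 -0.    0.25] 12.7
[-3.97 -0.    0.6 ] 19.1
[-5.23 -0.01  1.08] 25.5
[-6.42 -0.01  1.71] 31.8
[-7.54 -0.01  2.46] 38.2
[-8.56 -0.01  3.33] 44.6
[-9.48 -0.01  4.31] 50.9
[-10.29  -0.02   5.38] 57.3
```

Gripped, with a 16 mm opening. Pulling along the arc while turning with it.

```bash
python3 -m pendant '[[-1.3,0,0.1,0,6,0,0],[-2.7,0,0.3,0,13,0,0],[-4,0,0.6,0,19,0,0],[-5.2,0,1.1,0,25,0,0],[-6.4,0,1.7,0,32,0,0],[-7.5,0,2.5,0,38,0,0],[-8.6,0,3.3,0,45,0,0],[-9.4,0,4.2,0,51,0,0]]'
python3 - <<'E'
from h import *
o=get_obs(); p=np.array(o['eef_pos']); pv=np.array([.5798,-.0285]); r=p[:2]-pv; a=-np.arctan2(r[1],r[0])-np.radians(89); print(p,np.linalg.norm(r),'lever',a)
T=rq(o['tool_rot']); rr=.121
for t in (.95,1.0,1.03):
    b=np.radians(-89)-t; v=pv+rr*np.array([np.cos(b),np.sin(b)])-p[:2]; print(t,np.round(T.inv().apply([v[0],v[1],0])*100,2))
E
```

```text
clock: 24.92
eef_pos: [0.4875, -0.1097, 0.1213]
tool_rot: [-0.636, 0.64, -0.304, 0.307]
force: [-4.9, -6.7, 7.1]
gripper_width: 0.192
[ 0.48753052 -0.10968991  0.12131018] 0.12290426180599992 lever 0.8666389728364983
0.95 [-1.02 -0.01  0.19]
1.0 [-1.62 -0.01  0.23]
1.03 [-1.98 -0.01  0.26]
```

```bash
python3 -m pendant '[[-0.8,0,0.1,0,3,0,0],[-1.5,0,0.2,0,6,0,0],[-1.6,0,0.2,0,6,0,0],[-1.6,0,0.2,0,6,0,0],[-1.6,0,0.2,0,6,0,0],[-1.6,0,0.2,0,6,0,0],[-1.6,0,0.2,0,6,0,0],[-1.6,0,0.2,0,6,0,0]]'
python3 - <<'E'
from h import *
np.set_printoptions(precision=3,suppress=True)
o=get_obs(); p=np.array(o['eef_pos']); pv=np.array([.5798,-.0285]); r=p[:2]-pv; print(p,np.linalg.norm(r),'lever',-np.arctan2(r[1],r[0])-np.radians(89))
for n in ('scene','side','wrist'):
    c=cam(n); save(c,n+'_end')
    for t,z in dict(ball1_center=.023,lever_knob=.135,catch_top=.05,scoop=.005,dropper_bottle=0,beaker_tea=0,pill_tin=0).items():
        print(n,t,[(round(d['p'],2),np.round(d['location']),at(c,d['location'],z)[:2]) for d in spot_point(c,t)[:4]])
a=cv2.imread('pics/scene_end.png')[150:300,270:470]; b=cv2.imread('pics/wrist_end.png')
cv2.imwrite('pics/combo_end.png',np.hstack([cv2.resize(a,(400,300)),cv2.resize(b,(400,300))]))
E
```

```text
clock: 25.92
eef_pos: [0.4781, -0.0979, 0.1213]
tool_rot: [-0.618, 0.625, -0.337, 0.339]
force: [-8.2, -11.3, 8.0]
gripper_width: 0.19
[ 0.478 -0.098  0.121] 0.12310711631368071 lever 0.9892445189583208
scene ball1_center []
scene lever_knob [(0.68, array([324., 270.]), array([ 0.476, -0.097]))]
scene catch_top [(0.63, array([371., 318.]), array([ 0.542, -0.191]))]
scene scoop [(0.75, array([331., 360.]), array([ 0.443, -0.234])), (0.22, array([274., 229.]), array([0.422, 0.094]))]
scene dropper_bottle [(0.64, array([276., 230.]), array([0.425, 0.094]))]
scene beaker_tea [(0.51, array([274., 229.]), array([0.423, 0.098]))]
scene pill_tin [(0.85, array([410., 355.]), array([ 0.598, -0.276])), (0.46, array([370., 316.]), array([ 0.552, -0.172]))]
side ball1_center []
side lever_knob [(0.73, array([322., 269.]), array([ 0.482, -0.108]))]
side catch_top [(0.82, array([373., 345.]), array([ 0.552, -0.19 ])), (0.68, array([376., 283.]), array([0.582, 0.   ]))]
side scoop [(0.93, array([301., 395.]), array([ 0.446, -0.24 ])), (0.39, array([291., 282.]), array([0.429, 0.092]))]
side dropper_bottle [(0.47, array([302., 266.]), array([0.452, 0.171]))]
side beaker_tea [(0.74, array([292., 285.]), array([0.432, 0.09 ]))]
side pill_tin [(0.81, array([421., 418.]), array([ 0.606, -0.287]))]
wrist ball1_center []
wrist lever_knob [(0.86, array([321., 362.]), array([ 0.48 , -0.098]))]
wrist catch_top [(0.78, array([539., 246.]), array([ 0.549, -0.188]))]
wrist scoop []
wrist dropper_bottle []
wrist beaker_tea []
wrist pill_tin []
```

The viewer's limit is reached, so I'll check numerically whether the balls left the hopper: brightness at the hopper mouth in the scene view when empty (s7), loaded (s8) and now.

```bash
python3 -m pendant '[[0,0,0,0,0,0,0],[0,0,0,0,0,0,0],[0,0,0,0,0,0,0],[0,0,0,0,0,0,0]]'
python3 - <<'E'
from h import *
c=cam('scene'); save(c,'scene_z')
for n in ('s7','s8','s10','scene_end','scene_z'):
    im=cv2.imread(f'pics/{n}.png',0); print(n); print(im[190:210:3,328:364:3])
for n in ('scene','side'):
    k=cam(n); print(n,[np.round(proj(k,p)) for p in ([.577,.052,.1],[.577,.052,.023],[.577,.052,.175])],[ (round(d['p'],2),np.round(d['location'])) for t in ('ball2_center','jar_floor') for d in spot_in(k,t)[:3]])
    print(k['img'][270:312:4,350:392:3].max(2) if n=='side' else '')
E
```

```text
clock: 27.62
eef_pos: [0.4781, -0.0979, 0.1213]
tool_rot: [-0.618, 0.625, -0.337, 0.339]
force: [-8.7, -12.4, 7.4]
gripper_width: 0.192
s7
[[143 155 161 176 143 147 138 134 171 172 172 170]
 [136 146 110 109 120 139 114 112 144 173 174 173]
 [ 75 112 112 156 164 164 114 110 109 136 175 173]
 [ 87  62 136 163 166 166 161 111 112 112  99 175]
 [129 154  78 142 165 166 167 160 113 110 120 142]
 [125 128 143 164 145  90 142 156 162 108 109 123]
 [127 130 135 133 131 132 128 126 122 115 109 112]]
s8
[[137 147 154 167 128 102 103 106 102 100 100 105]
 [132 137 104 102 111  97 106 104 102 105 100 103]
 [ 73 107 107 147 182 226 190 126 111 102 105 101]
 [ 81  60 125 155 201 232 200 150 158 150  98 104]
 [124 143  78 137 152 138 133 154 158 157  90 137]
 [117 121 132 158 139  82 133 142 185 169 139 103]
 [118 123 125 125 123 125 121 122 116 114 108 101]]
s10
[[75 72 83 79 82 83 86 83 82 78 79 79]
 [74 76 77 80 78 85 82 81 81 81 81 76]
 [79 78 81 83 81 81 81 81 82 81 79 81]
 [77 79 80 82 83 83 78 79 82 81 76 79]
 [78 81 83 84 77 79 84 82 86 82 78 78]
 [75 77 79 77 81 76 82 78 78 77 81 80]
 [78
[... 780 characters left out ...]
array([372., 207.])] [(0.71, array([373., 284.]))]
[[ 63  64  66  73  75  72  75  65  65 110 105 110 150 145]
 [ 64  64  65  71  73  70  60  61  66 131 134 129  86  79]
 [ 67  69  63  62  63  64  70  74  91 125 107  78  70  63]
 [ 63  61  68  71  74  73  72  65  74  92  76  68  72  64]
 [ 74  74  70  70  73  74  77  63  86 124  96  66  71  65]
 [ 67  66  73  75  71  74  74  62  94 124  93  71  70  65]
 [ 67  70  70  68  73  74  72  63  81 118  88  71  68  61]
 [ 38  52  68  73  74  76  77  63  74 113  83  64  50  39]
 [ 37  37  37  40  45  46  50  67  73 101  79  41  39  38]
 [ 60  58  63  67  64  66  70 109 104 140  81  42  39  54]
 [169 170 170 158 167 157 164 163 153 121  76  42  88  96]]
```

```bash
python3 - <<'E'
from h import *
np.set_printoptions(precision=3,suppress=True)
for n,b in (('scene',cv2.imread('pics/s8.png')),('side',cv2.imread('pics/side0.png'))):
    c=cam(n)
    for t in ('ball1_center','ball3_center','jar_floor'):
      for d in cut_out(c,t)[:3]:
        m=d['pixels']; ys,xs=np.where(m); print(n,t,round(d['p'],2),np.round(d['location']),'bbox',xs.min(),xs.max(),ys.min(),ys.max(),len(xs),'col',c['img'][m].mean(0),'before',b[m][:,::-1].mean(0),'z.02',at(c,d['location'],.02))
    q=proj(c,[.577,.052,.023]).astype(int); print('jar',q); print(c['img'][q[1]-12:q[1]+16:3,q[0]-24:q[0]+27:3].max(2))
E
```

```text
scene jar_floor 0.56 [370. 250.] bbox 321 398 163 318 4793 col [119.597 119.62  105.61 ] before [120.777 118.436 103.518] z.02 [ 0.606 -0.034  0.02 ]
jar [343 220]
[[ 30  72  35  37  34  35  35  65  55  36  58  65  58  61  59  74  78]
 [ 36  38  36  33  34  30  34  35  33  35  37  55  60  63  61  84  88]
 [ 29  31  32  33  27  32  28  33  37  36  32  40  56  58  70  87  87]
 [ 33  31  32  28  26  28  30  29  31  43  39  38  52  61  73  85  88]
 [ 34  35  29  30  32  34  29  33  31  41  34  56  55  75  81  80  85]
 [ 32  32  33  33  32  32  30  27  31  28  55  55  82  86  67 103 187]
 [ 37  31  31  23  31  63  40  24  46  40  60  80  84  68  62 184 182]
 [ 54  48  40  36  47  52  41  43  41  30  68  73  68  62  88 187 181]
 [ 62  58  61  63  56  56  50  48  47  56  74  66  81  86 138 182  95]
 [ 57  61  61  63  59  57  53  45  50  51  59  74  86  92 179 158  55]]
side ball3_center 0.65 [369. 327.] bbox 347 385 307 347 1244 col [114.109 106.432  94.936] before [89.946 88.563 79.232] z.02 [ 0.559 -0.096  0.02 ]
side ball3_center 0.25 [392. 270.] bbox 317 433 251 300 1636 col [98.446 91.
[... 232 characters left out ...]
 59  68  67  72  76  77  77  67  65 111 108 111 149 145 123]
 [ 44 101  63  64  72  73  69  70  61  62  69 123 114 140 106  85  72]
 [ 48  99  66  68  70  69  63  64  63  62  92 141 125  91  70  67  57]
 [ 48 101  67  67  59  62  63  70  72  73  93 122 108  74  69  68  53]
 [ 49  73  66  63  68  71  74  73  70  62  73  93  77  67  70  65  47]
 [ 62  65  69  72  73  71  70  72  76  61  89 124  94  66  69  64  47]
 [ 70  74  76  68  71  73  75  75  78  63  84 126  95  72  69  64  47]
 [ 68  64  66  70  72  71  73  76  74  62  92 122  90  69  68  66  41]
 [ 41  46  67  69  70  70  73  75  73  65  79 118  90  69  65  59  37]
 [ 35  38  48  61  67  73  73  76  75  63  77 119  84  64  63  41  38]]
```

```bash
python3 -c "
from bench import *
print(get_obs()['force'],get_obs()['gripper_width']); print(sign_off())"
```

```text
[ -9.44350996 -11.9092464    8.45133984] 0.18565401593994013
the job is handed in; nothing more can be done
None
```

The job is handed in with the arm gripping the knob and holding the lever at about 0.99 rad. I could not see into the jar, so the balls' drop is inferred rather than confirmed.

**Scooping:** The first push jammed the corner balls at 17 N. Two tilts of the scoop, with a small sideways shift between them, got all four in. I tipped them into the hopper, and the picture showed all four there.

**Scoop:** It was set back in the tray, measured about 5 mm from where I planned it. The next wrist picture showed it upright.

**Catch and lever:** The catch reads flat, with its top within about 3 mm of the expected lying position. The knob was gripped and the lever pulled to its stop. At the end the wrist force was about 15 N sideways, and the opening was 16 mm on the 18 mm knob.

**Last checks:**
- **Knob, catch and scoop:** All three cameras put the knob and the catch where they should be. The scene and side cameras did the same for the scoop.
- **Bystanders:** The tin and the beaker stayed within about 1 cm of their first readings, as did the bottle from the side camera. The scene camera's bottle reading landed on the beaker, so I took it as a mix-up.
- **Balls:** The arm hides the hopper and jar from every camera in the final pose. The inference rests on the lever angle. The ball detections at the end were low-confidence or fell on parts of the stand, and none showed a loose ball. My brightness check of the hopper was useless because the arm blocked the view. The 12-picture limit stopped a final look.

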